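Find the false slat, open the stash box and set the whetstone in its cradle

ROBOT

A 7-joint arm with a two-finger parallel gripper is mounted at the origin on the work surface. World frame = base frame: x ahead of the robot, y to its left, z up, the work surface at z = 0. Lengths are in m, angles in rad, forces in N, time in s.
With the tool pointing down it reaches from about 0.4 to 0.85 m from the base axis. Payload 10.4 kg.
Tool frame: the origin (TCP) lies on the front face of the gripper's body, between the roots of the fingers; the fingertips stand 70 mm ahead of it and the grasp point (between the pads) lies 51 mm ahead of it (grasp_offset is the distance from the TCP to the grasp point, in m); z points along the fingers, y is the direction in which the jaws open and shut (so a half turn about z gives the same grasp; the last joint's range is limited). The gripper opens to 87 mm and grips with 3 to 60 N. Pads are 19 mm wide; open, the fingers measure 117 mm over their backs; the gripper's body (75 mm by 190 mm) begins 51 mm behind the grasp point.
Start: joints at [1.101, 0.332, -0.065, 1.46, 0.022, 1.35, -0.088], TCP at [0.27, -0.564, 0.292] pointing down, gripper open.
Joint ranges: [-2.6, 2.6], [-0.5, 2.12], [-1.47, 1.34], [0.16, 2.42], [-1.27, 4.41], [0.06, 2.06], [-2.6, 2.6]. Speed limits (rad/s): [2.22, 2.22, 2.79, 2.79, 3.14, 3.14, 3.14].

INTERFACE

Orientations are given as a unit quaternion [x, y, z, w].
In Python, from bench import * gives the robot as it stands. The module is installed in compiled form; this text tells all that it offers.
- The arm moves only by the tool arm_command, never from a script. Its argument "commands" is a list of rows, each a list of 3 entries, a list of its own where there are three numbers: the opening in per cent of the stroke, from 0 (shut) to 100 (fully open), then the shift along the tool's x, y, z in m, then the turn, a rotation vector about the tool's x, y, z in rad. A call has exactly 10 rows; each row is the pose to reach, as a shift and turn from the pose commanded when the call began, along the tool's axes at that moment; what a row does not reach only later rows make up. A row lasts 1/12 s, in which the tool goes at most 41.7 mm and 7.16 degrees, less where a joint would pass 70% of its speed; a pose out of reach is approached as far as the arm can. A call with a gripper value outside its range is refused whole. The fingers move at their own pace and stop on an object; "squeeze" is the grip in N (left out, the last holds). Time passes only in rows, so rows that repeat a pose let the fingers close, or fill a call up. It gives the time, the measured TCP pose, the force and the opening at its end, in the units of the state.
- read_state(): the state, without advancing time (a new reading comes with each control period).
- camera(name): name is "scene" or "top" or "wrist"; returns a dict with "pixels" (400x640x3 uint8, red, green, blue), "fx", "fy", "cx", "cy" (pixels), "rvec" (rotation vector, rad) and "tvec" (3), from world to camera coordinates, as OpenCV has them; the wrist camera has in their place "mount" (4x4, takes a point from camera to tool coordinates, whose origin is the TCP and whose axes are the flange's). Camera axes: x right, y down, z forward; pixel columns grow to the right and rows downward; lengths in m; the calibration is good to about 2 mm. A picture is of the moment at which its call begins: read the wrist's pose just before it. There is no depth.
- close_job(): hands the job in, once; it reports no verdict.
The state is a dict: "time": time; "joint_positions": joint angles; "joint_vel": joint speeds; "joint_torque": joint torques, N m; "ee_pos": TCP position; "eef_rot": TCP orientation; "ft_force": force on the tool from outside, world axes, zero at the start; "torque": the same for the moment, N m; "width": finger opening in m.
Only numpy, scipy, OpenCV 4.12 (cv2) and the standard library are available. Lean on these libraries where they do the work, as an engineer would, in place of code of your own. Each camera call takes 0.05 s, during which the arm holds its last target.

TASK

The whetstone is locked in the wooden box: feel along the row of five identical slats at the box's edge for the false one that gives way, press it down to free the lid, and slide the lid fully open. Lift the stone out by its ends, lay it flat on the dark stone slab and let go; then take it again across its width and set it flat and centred between the two end stops of the wooden sharpening cradle. Do not disturb the pliers, knife, jar or bowl.

Things in the scene. Friction and masses are not known exactly. Their poses are not given: they have to be found in the camera images.
- box: Fixed wooden box, 190 (x) x 184 (y) mm, 56 mm high to its slats and lid, 60 mm at the two lid rails (along x, at y = +-80 to +-92 mm). Origin: centre of its underside; at yaw 0 its x points away from the robot. Along its -x edge runs a row of five identical wooden slats, tops level; the lid lies beside the row, and beyond the lid a deck 48 mm high.
- slat_row (a point): Centre of the row of slats, on top of the middle one; axes as the box's. Slats are 50 mm (x) by 34 mm (y), centred at y = -68, -34, 0, 34, 68 mm. Four are solid; one, in a different place each time, is false: pushed with 3.5 N (6 N at the bottom) it sinks 12 mm straight down between its neighbours and stays down. It is the lid's bolt: press it fully down.
- slat_space (a point): A point 20 mm above the centre of the slat row. The space above the slats is clear: the box's front is open, the lid's edge is 30 mm from the row's centre line and level with the slats, and cheeks 6 mm thick stand level with the slats at the row's two ends.
- compartment (a point): Centre of the floor of the compartment under the lid, 10 mm above the bench; axes as the box's. The compartment measures 48 mm (x) by 144 mm (y); its wall towards the slats is 40 mm high, the others 48 mm, over the bench.
- lid (a joint): How far the lid is slid open, m: 0 closed, 0.064 fully open. The lid (68 x 154 x 8 mm) slides in the box's +x direction, away from the slats, over a deck, with about 2 N of friction, and stays where it is left. Until the false slat is pressed it is bolted shut.
- lid_ridge (a point): Centre of the top of the lid's grip ridge: a wooden bar 14 mm thick (box x), 70 mm long (box y), 20 mm high over the lid's top, which is at 56 mm. Moves with the lid.
- stone_mid (a point): Centre (half-way up) of the whetstone: a plain grey-brown block, 40 mm (its x) by 64 mm (its y) by 24 mm high (z), about 0.15 kg, loose. It starts flat in the box's compartment, its length along the box's y, with only 4 mm between its long sides and the compartment's walls, so it can be taken only by its two ends (64 mm apart). With the lid fully open it is uncovered.
- slab: Fixed dark stone slab lying on the bench, 160 (x) x 120 (y) x 25 mm high. Origin: centre of its underside.
- cradle: Fixed wooden sharpening cradle. Origin: centre of its underside. Base 110 mm (x) by 60 mm (y), 12 mm high; on it at both ends (x = +-35 to +-55 mm) stand stops up to 30 mm high over the bench. The 70 mm gap between the stops takes the stone with its length along the cradle's x, resting on the base, its centre then 24 mm above the bench; the sides (+-y) are open for the fingers.
- pliers: Bystander: pliers, 150 mm long, 14 mm high, lying loose on the bench; origin on the underside near the middle.
- knife: Bystander: short knife with wooden handle, 165 mm long, 14 mm high, lying loose on the bench; origin on the underside near the middle.
- jar: Bystander: small amber glass jar, 44 mm across, 60 mm high; origin at the centre of its underside.
- bowl: Bystander: white bowl, 100 mm across, 45 mm high; origin at the centre of its underside.
Not all that is in view belongs to the job. What is shaped like the slab but purple is not meant. What is shaped like the cradle but grey is not meant.

How it is judged:
By the outcome, as a careful person would: the job done as asked, in the order asked, and still so for the second after the job is handed in, with the robot touching nothing.
It also fails if it takes over 72 s, if anything falls off the work surface, if the arm or the gripper's body presses on something with over 40 N, if the wrist force passes 120 N, or if a joint passes its speed limit or range.

## Working session

There is one attempt and no reset: what is moved stays moved. The work goes in short steps, Python scripts to look and compute and a tool call to move; the robot and the scene stay as the last step left them, time stands still between calls to the robot, and variables do not carry over. Pictures are saved under pics/ and viewed, and the job is handed in when it is done.

Besides the shell and the picture viewer there is one more tool, called after ">>>" as name(argument=value, ...), one argument or row to a line, values as JSON. arm_command: Moves the arm, as the interface text tells. Its arguments: {"type":"object","properties":{"commands":{"type":"array","items":{"type":"array"}},"squeeze":{"type":"number"}},"required":["commands"]}

```bash
mkdir -p pics; python3 - <<'E'
from bench import *
import cv2
s=read_state(); print({k:(v if not hasattr(v,'round') else v) for k,v in s.items()})
for n in ["scene","top","wrist"]:
    c=camera(n); cv2.imwrite(f"pics/{n}0.png",c["pixels"][:,:,::-1])
    print(n,{k:v for k,v in c.items() if k!="pixels"})
E
```

```text
{'time': 0.0, 'joint_positions': array([ 1.10138142,  0.33288408, -0.06469112,  1.46099162,  0.02161198,
        1.34990816, -0.08846898]), 'joint_vel': array([ 0.00097159, -0.00054032,  0.000119  , -0.00183313, -0.00014522,
        0.00036069,  0.00148427]), 'joint_torque': array([-1.39680673e-03, -6.23265123e+01,  2.44767900e-02, -3.89895308e+01,
       -6.13124203e-02,  3.99200572e-02,  1.47942937e-04]), 'ee_pos': array([ 0.26991541, -0.56336751,  0.29142222]), 'eef_rot': array([ 9.75142664e-01,  2.21576680e-01, -2.07304359e-04, -7.18336940e-04]), 'ft_force': array([-1.15027117, -0.57022223,  0.29624049]), 'torque': array([ 0.0131757 , -0.01253427, -0.04175745]), 'width': 0.08726102727382808}
scene {'fx': 506.46991994472893, 'fy': 506.46991994472893, 'cx': 315.48403364702204, 'cy': 197.47345124514487, 'rvec': array([ 1.71206221,  1.5055102 , -0.78238345]), 'tvec': array([ 0.01820874, -0.24447503,  1.77151227])}
top {'fx': 440.4288675448649, 'fy': 440.4288675448649, 'cx': 319.978825835716, 'cy': 197.91657114285798, 'rvec': array([ 2.15382764, -2.16509952,  0.0902978 ]), 'tvec': array([-0.09010973,  0.5717027 ,  1.01080235])}
wrist {'fx': 325.5605803177573, 'fy': 325.5605803177573, 'cx': 321.2093211086025, 'cy': 200.3440711421523, 'mount': array([[-9.10722050e-04, -9.64501547e-01, -2.64075626e-01,
         7.12177084e-02],
       [ 9.99999324e-01, -1.06926614e-03,  4.56639693e-04,
        -7.23663236e-04],
       [-7.22796816e-04, -2.64075032e-01,  9.64501869e-01,
        -9.20117949e-02],
       [ 0.00000000e+00,  0.00000000e+00,  0.00000000e+00,
         1.00000000e+00]])}
```

View pics/scene0.png

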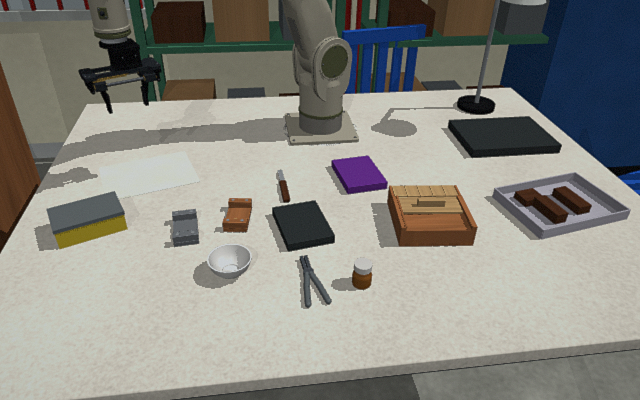

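View pics/top0.png

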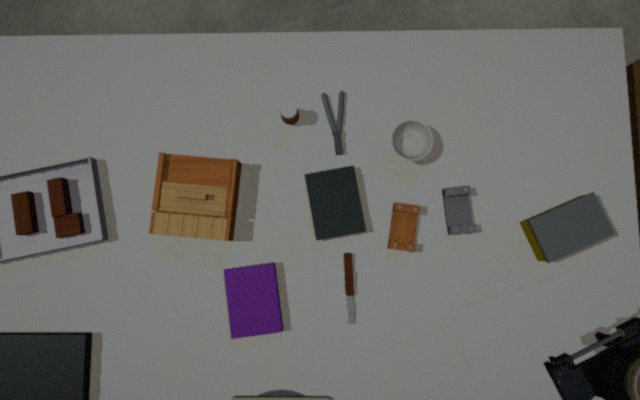

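View pics/wrist0.png

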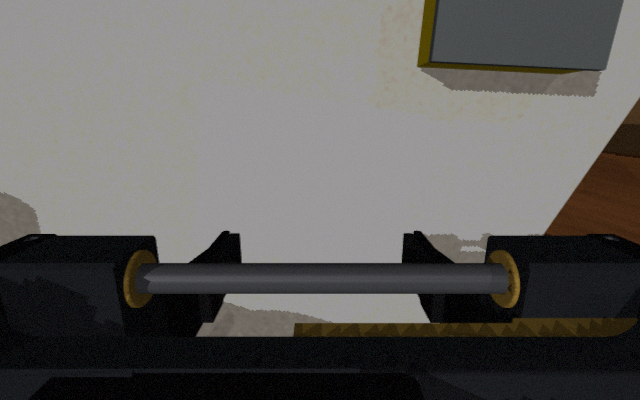

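The top view shows the box at about (195,198), with its slat row at (190,226). The dark slab is at (337,202), with two lookalikes: purple at (253,300) and a big black one at (40,365). The wooden cradle is at (404,227) and its grey twin at (459,210). The box's lid ridge is at (207,197). I'll check these choices in close crops and measure them.

```bash
cat > h.py <<'E'
import numpy as np, cv2
from scipy.spatial.transform import Rotation as R
def ray(c,uv,z,s=None):
    uv=np.atleast_2d(np.array(uv,float))
    d=np.c_[(uv[:,0]-c["cx"])/c["fx"],(uv[:,1]-c["cy"])/c["fy"],np.ones(len(uv))]
    if "rvec" in c:
        M=cv2.Rodrigues(c["rvec"])[0]; o=-M.T@c["tvec"]; D=d@M
    else:
        T=np.eye(4);T[:3,:3]=R.from_quat(s["eef_rot"]).as_matrix();T[:3,3]=s["ee_pos"]
        W=T@c["mount"]; o=W[:3,3]; D=d@W[:3,:3].T
    return o+D*((z-o[2])/D[:,2])[:,None]
def proj(c,P,s=None):
    P=np.atleast_2d(np.array(P,float))
    if "rvec" in c: Q=P@cv2.Rodrigues(c["rvec"])[0].T+c["tvec"]
    else:
        T=np.eye(4);T[:3,:3]=R.from_quat(s["eef_rot"]).as_matrix();T[:3,3]=s["ee_pos"]
        W=np.linalg.inv(T@c["mount"]); Q=P@W[:3,:3].T+W[:3,3]
    return np.c_[Q[:,0]/Q[:,2]*c["fx"]+c["cx"],Q[:,1]/Q[:,2]*c["fy"]+c["cy"]]
E
python3 - <<'E'
from bench import *
from h import *
c=camera("top"); im=c["pixels"][:,:,::-1].copy(); np.savez("top.npz",**c)
a=cv2.resize(im[140:255,135:255],None,fx=5,fy=5,interpolation=cv2.INTER_CUBIC)
cv2.imwrite("pics/boxcrop.png",np.clip(a*1.5,0,255))
b=cv2.resize(im[150:260,290:490],None,fx=4,fy=4,interpolation=cv2.INTER_CUBIC)
cv2.imwrite("pics/slabcrop.png",np.clip(b*1.5,0,255))
hsv=cv2.cvtColor(im,cv2.COLOR_BGR2HSV)
def rect(name,m,roi,z):
    x0,y0,x1,y1=roi; mm=np.zeros_like(m); mm[y0:y1,x0:x1]=m[y0:y1,x0:x1]
    cs=cv2.findContours(mm,0,2)[0]; k=max(cs,key=cv2.contourArea)
    P=ray(c,k[:,0,:],z)[:,:2].astype(np.float32)
    r=cv2.minAreaRect(P*1000); print(name,r, "bbox px",cv2.boundingRect(k))
g=(im.max(2)<75).astype(np.uint8)*255
rect("slab",g,(295,155,378,250),.025)
w=((hsv[...,1]>90)&(hsv[...,0]<25)&(im.max(2)>60)).astype(np.uint8)*255
rect("box",w,(140,145,256,250),.056)
rect("cradle",w,(380,195,430,260),.012)
rect("cradle30",w,(380,195,430,260),.03)
cv2.imwrite("pics/mask.png",np.hstack([g,w]))
E
```

```text
slab ((560.33837890625, -128.31602478027344), (160.59400939941406, 119.69557189941406), 9.86792278289795) bbox px (305, 166, 61, 74)
box ((574.7534790039062, 198.17506408691406), (188.43089294433594, 188.4008026123047), 84.73877716064453) bbox px (149, 153, 89, 88)
cradle ((503.0872497558594, -291.1353454589844), (63.32133102416992, 110.20014953613281), 81.59429168701172) bbox px (388, 203, 32, 49)
cradle30 ((502.4259948730469, -288.0784912109375), (62.23597717285156, 108.31133270263672), 81.59431457519531) bbox px (388, 203, 32, 49)[ WARN:0@1.584] global loadsave.cpp:1063 imwrite_ Unsupported depth image for selected encoder is fallbacked to CV_8U.
```

View pics/boxcrop.png

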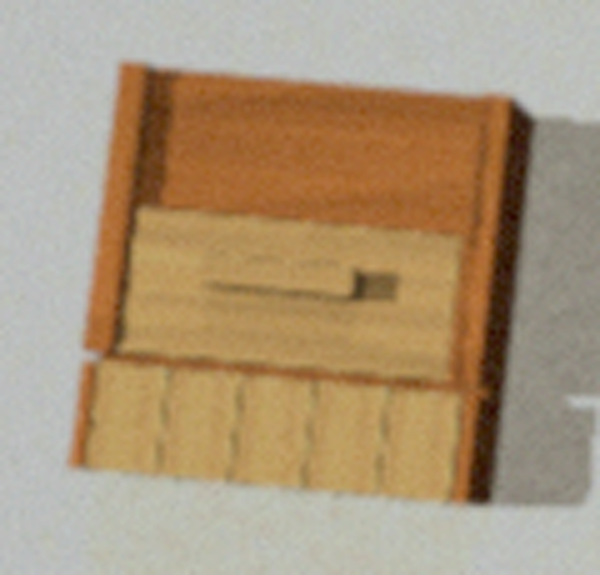

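View pics/slabcrop.png

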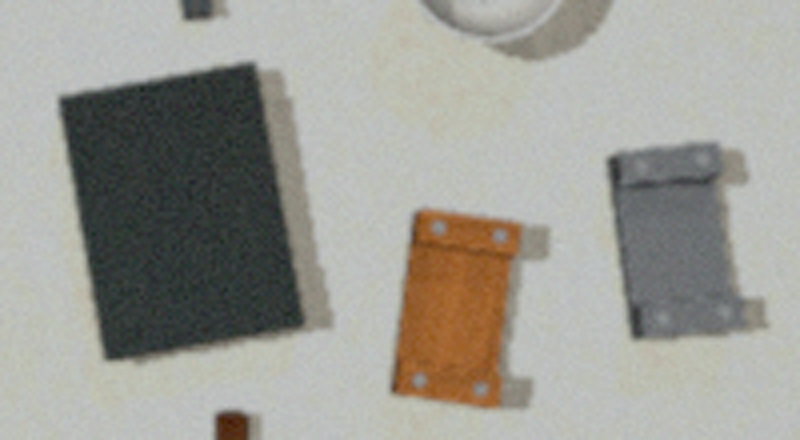

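The crops confirm the box (slats nearest the robot, ridge on the lid), the dark slab, and the wooden cradle with its four screws. Next I'll refine from feature points.

```bash
python3 - <<'E'
from h import *
c=dict(np.load("top.npz"))
f=lambda p,s,o:(np.array(p,float)+.5)/s-.5+np.array(o)
M=cv2.Rodrigues(c["rvec"])[0];print("cam",-M.T@c["tvec"])
sl=ray(c,f([(95,362),(465,388),(455,498),(85,468)],5,(135,140)),.056)
print("row corners",sl.round(4)); print("ctr",sl.mean(0).round(4),"len",np.linalg.norm(sl[0]-sl[1]),np.linalg.norm(sl[0]-sl[3]))
v=sl[0]-sl[1]+sl[3]-sl[2]; yaw=np.arctan2(-v[0],v[1]); print("yaw",np.degrees(yaw))
rd=ray(c,f([(205,272),(352,284)],5,(135,140)),.076);print("ridge",rd.round(4),np.linalg.norm(rd[0]-rd[1]))
cr=ray(c,f([(438,229),(499,237),(419,381),(481,389)],4,(290,150)),.03); print("cradle",cr.mean(0).round(4))
v=cr[0]-cr[2]+cr[1]-cr[3];print("yaw",np.degrees(np.arctan2(v[1],v[0])),np.linalg.norm(v)/2)
sb=ray(c,f([(60,97),(255,65),(301,323),(107,357)],4,(290,150)),.025); print("slab",sb.mean(0).round(4))
v=sb[0]-sb[3]+sb[1]-sb[2];print("yaw",np.degrees(np.arctan2(v[1],v[0])),np.linalg.norm(v)/2)
E
```

```text
cam [ 0.4645123  -0.11279407  1.06216334]
row corners [[0.5381 0.2903 0.056 ]
 [0.5252 0.1187 0.056 ]
 [0.4749 0.1224 0.056 ]
 [0.4894 0.2933 0.056 ]]
ctr [0.5069 0.2062 0.056 ] len 0.1721098129642022 0.048829741068656
yaw -4.57258826296436
ridge [[0.5773 0.2335 0.076 ]
 [0.5714 0.1663 0.076 ]] 0.06741813533176313
cradle [ 0.5022 -0.2898  0.03  ]
yaw -8.271853469030512 0.08934884651682684
slab [ 0.5617 -0.1279  0.025 ]
yaw 9.695925271586942 0.15611704545923283
```

```bash
cat >> h.py <<'E'
def toolR(yawy_deg): # tool down, tool y axis at this world angle
    a=np.radians(yawy_deg); y=np.array([np.cos(a),np.sin(a),0]); z=np.array([0,0,-1.]); return np.c_[np.cross(y,z),y,z]
def go(s,pos,yawy):
    R0=R.from_quat(s["eef_rot"]).as_matrix()
    print("shift",(R0.T@(np.array(pos)-s["ee_pos"])).round(4),"rot",R.from_matrix(R0.T@toolR(yawy)).as_rotvec().round(4))
def st(s):
    y=R.from_quat(s["eef_rot"]).as_matrix(); print("t",round(s["time"],2),"pos",s["ee_pos"].round(4),"yawy",np.degrees(np.arctan2(y[1,1],y[0,1])).round(2),"tilt",np.degrees(np.arccos(-y[2,2])).round(2),"F",s["ft_force"].round(2),"w",s["width"].round(4))
E
python3 - <<'E'
from bench import *
from h import *
s=read_state(); st(s); go(s,[.5015,.1384,.19],-4.6)
E
```

```text
Traceback (most recent call last):
  File "h.py", line 25, in st
    y=R.from_quat(s["eef_rot"]).as_matrix(); print("t",round(s["time"],2),"pos",s["ee_pos"].round(4),"yawy",np.degrees(np.arctan2(y[1,1],y[0,1])).round(2),"tilt",np.degrees(np.arccos(-y[2,2])).round(2),"F",s["ft_force"].round(2),"w",s["width"].round(4))
                                                                                                                                                                                                                                         ^^^^^^^^^^^^^^^^
AttributeError: 'float' object has no attribute 'round'
```

```bash
sed -i 's/s\["width"\].round(4)/round(float(s["width"]),4)/' h.py
python3 - <<'E'
from bench import *
from h import *
s=read_state(); st(s); go(s,[.5015,.1384,.19],-4.6)
E
```

```text
t 0.2 pos [ 0.27   -0.5635  0.2918] yawy -64.4 tilt 0.05 F [ 0.87 -0.03 -0.22] w 0.087
shift [ 0.5121 -0.5329  0.1022] rot [-8.0000e-04 -4.0000e-04 -1.0437e+00]
```

>>> arm_command(
  commands=[
    [0,[0.512,-0.533,0.06],[-0.001,0,-1.044]],
    [0,[0.512,-0.533,0.06],[-0.001,0,-1.044]],
    [0,[0.512,-0.533,0.06],[-0.001,0,-1.044]],
    [0,[0.512,-0.533,0.06],[-0.001,0,-1.044]],
    [0,[0.512,-0.533,0.06],[-0.001,0,-1.044]],
    [0,[0.512,-0.533,0.06],[-0.001,0,-1.044]],
    [0,[0.512,-0.533,0.06],[-0.001,0,-1.044]],
    [0,[0.512,-0.533,0.06],[-0.001,0,-1.044]],
    [0,[0.512,-0.533,0.06],[-0.001,0,-1.044]],
    [0,[0.512,-0.533,0.06],[-0.001,0,-1.044]],
  ],
  squeeze=20,
)

```text
time: 1.03
ee_pos: [0.4002, -0.1673, 0.2585]
eef_rot: [0.734, 0.679, -0.0, 0.001]
ft_force: [1.3, -0.7, -1.0]
width: 0.0278
```

```bash
python3 - <<'E'
from bench import *
from h import *
s=read_state(); st(s); go(s,[.5015,.1384,.15],-4.6)
E
```

```text
t 1.03 pos [ 0.4002 -0.1673  0.2585] yawy -4.4 tilt 0.1 F [ 1.35 -0.66 -1.01] w 0.0278
shift [0.3127 0.0774 0.1082] rot [0.0012 0.0012 0.0034]
```

>>> arm_command(
  commands=[
    [0,[0.313,0.077,0.108],[0.001,0.001,0.003]],
    [0,[0.313,0.077,0.108],[0.001,0.001,0.003]],
    [0,[0.313,0.077,0.108],[0.001,0.001,0.003]],
    [0,[0.313,0.077,0.108],[0.001,0.001,0.003]],
    [0,[0.313,0.077,0.108],[0.001,0.001,0.003]],
    [0,[0.313,0.077,0.108],[0.001,0.001,0.003]],
    [0,[0.313,0.077,0.108],[0.001,0.001,0.003]],
    [0,[0.313,0.077,0.108],[0.001,0.001,0.003]],
    [0,[0.313,0.077,0.108],[0.001,0.001,0.003]],
    [0,[0.313,0.077,0.108],[0.001,0.001,0.003]],
  ],
)

```text
time: 1.87
ee_pos: [0.5013, 0.1398, 0.1493]
eef_rot: [0.734, 0.679, -0.0, -0.002]
ft_force: [-0.9, -1.0, 0.0]
width: 0.0004
```

```bash
python3 - <<'E'
from bench import *
from h import *
s=read_state(); st(s); go(s,[.5015,.1384,.125],-4.6)
c=camera("wrist"); cv2.imwrite("pics/w1.png",c["pixels"][:,:,::-1])
c=camera("top"); cv2.imwrite("pics/t1.png",cv2.resize(c["pixels"][140:255,100:255,::-1],None,fx=5,fy=5))
E
```

```text
t 1.87 pos [0.5013 0.1398 0.1493] yawy -4.47 tilt 0.19 F [-0.95 -1.01  0.  ] w 0.0004
shift [-0.0014  0.0003  0.0243] rot [-0.0025 -0.0022  0.0023]
```

View pics/w1.png

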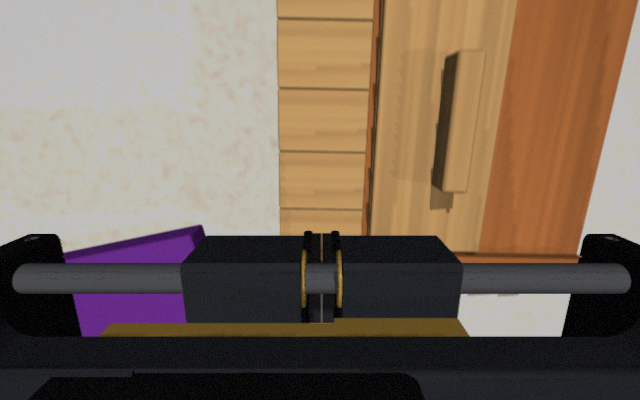

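View pics/t1.png

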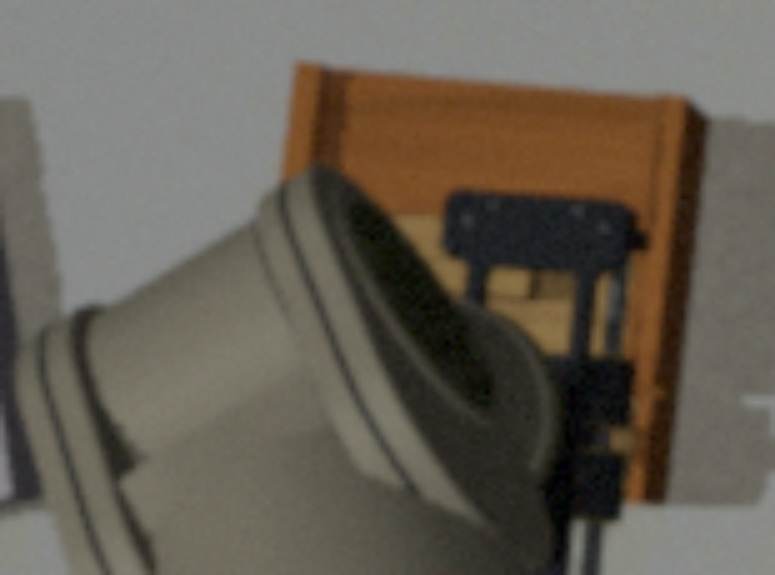

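The wrist view shows slat joints at rows 17, 88, 150 and 208, with columns about 279 to 370; the ridge is at (465,120). I'll check the row position against these.

```bash
python3 - <<'E'
from bench import *
from h import *
s=read_state(); c=camera("wrist")
P=ray(c,[(279,17),(376,20),(279,88),(371,89),(279,150),(368,152),(280,207),(365,209)],.056,s); print(P.round(4)); print(((P[::2]+P[1::2])/2).round(4))
print("ridge top", ray(c,[(458,51),(484,53),(441,190),(467,192)],.076,s).round(4))
b=.0797; 
rc=np.array([.5069,.2062])
for k in (51,17,-17,-51): print(k,rc+k/1000*np.array([.0797,.9968]))
st(read_state())
E
```

```text
[[0.489  0.2564 0.056 ]
 [0.5386 0.2508 0.056 ]
 [0.4849 0.222  0.056 ]
 [0.5346 0.2173 0.056 ]
 [0.481  0.1888 0.056 ]
 [0.5314 0.1835 0.056 ]
 [0.4776 0.1551 0.056 ]
 [0.5281 0.1497 0.056 ]]
[[0.5138 0.2536 0.056 ]
 [0.5097 0.2197 0.056 ]
 [0.5062 0.1861 0.056 ]
 [0.5028 0.1524 0.056 ]]
ridge top [[0.5731 0.2299 0.076 ]
 [0.5853 0.228  0.076 ]
 [0.566  0.163  0.076 ]
 [0.5796 0.1608 0.076 ]]
51 [0.5109647 0.2570368]
17 [0.5082549 0.2231456]
-17 [0.5055451 0.1892544]
-51 [0.5028353 0.1553632]
t 2.02 pos [0.502  0.1353 0.1506] yawy -4.82 tilt 0.02 F [ 0.78 -0.71  1.22] w 0.0003
```

>>> arm_command(
  commands=[
    [0,[0,0,0.01],[0,0,0]],
    [0,[0,0,0.015],[0,0,0]],
    [0,[0,0,0.018],[0,0,0]],
    [0,[0,0,0.021],[0,0,0]],
    [0,[0,0,0.023],[0,0,0]],
    [0,[0,0,0.025],[0,0,0]],
    [0,[0,0,0.027],[0,0,0]],
    [0,[0,0,0.028],[0,0,0]],
    [0,[0,0,0.028],[0,0,0]],
    [0,[0,0,0.028],[0,0,0]],
  ],
)

```text
time: 2.85
ee_pos: [0.5021, 0.1367, 0.1224]
eef_rot: [0.736, 0.677, 0.0, -0.0]
ft_force: [0.4, 0.4, 0.4]
width: 0.0004
```

```bash
python3 - <<'E'
from bench import *
from h import *
s=read_state(); st(s)
E
```

```text
t 2.85 pos [0.5021 0.1367 0.1224] yawy -4.75 tilt 0.05 F [0.42 0.41 0.37] w 0.0004
```

>>> arm_command(
  commands=[
    [0,[0,0,0.001],[0,0,0]],
    [0,[0,0,0.001],[0,0,0]],
    [0,[0,0,0.002],[0,0,0]],
    [0,[0,0,0.002],[0,0,0]],
    [0,[0,0,0.003],[0,0,0]],
    [0,[0,0,0.003],[0,0,0]],
    [0,[0,0,0.004],[0,0,0]],
    [0,[0,0,0.004],[0,0,0]],
    [0,[0,0,0.004],[0,0,0]],
    [0,[0,0,0.004],[0,0,0]],
  ],
)

```text
time: 3.68
ee_pos: [0.5021, 0.1367, 0.1184]
eef_rot: [0.736, 0.677, 0.0, -0.0]
ft_force: [0.5, 1.5, 3.2]
width: 0.0004
```

```bash
python3 - <<'E'
from bench import *
from h import *
s=read_state(); st(s)
c=camera("wrist"); cv2.imwrite("pics/w2.png",c["pixels"][:,:,::-1])
E
```

```text
t 3.68 pos [0.5021 0.1367 0.1184] yawy -4.75 tilt 0.05 F [0.5  1.52 3.19] w 0.0004
```

View pics/w2.png

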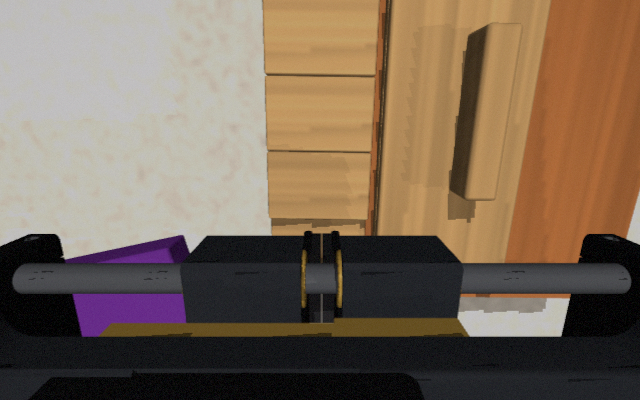

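>>> arm_command(
  commands=[
    [0,[0,0,0.001],[0,0,0]],
    [0,[0,0,0.001],[0,0,0]],
    [0,[0,0,0.002],[0,0,0]],
    [0,[0,0,0.002],[0,0,0]],
    [0,[0,0,0.003],[0,0,0]],
    [0,[0,0,0.003],[0,0,0]],
    [0,[0,0,0.004],[0,0,0]],
    [0,[0,0,0.004],[0,0,0]],
    [0,[0,0,0.004],[0,0,0]],
    [0,[0,0,0.004],[0,0,0]],
  ],
)

```text
time: 4.57
ee_pos: [0.502, 0.1366, 0.1144]
eef_rot: [0.736, 0.677, 0.0, -0.0]
ft_force: [0.7, 2.1, 2.5]
width: 0.0006
```

```bash
python3 - <<'E'
from bench import *
from h import *
s=read_state(); st(s)
c=camera("wrist"); cv2.imwrite("pics/w3.png",cv2.resize(c["pixels"][130:270,220:420,::-1],None,fx=4,fy=4,interpolation=cv2.INTER_CUBIC))
E
```

```text
t 4.57 pos [0.502  0.1366 0.1144] yawy -4.75 tilt 0.03 F [0.68 2.1  2.53] w 0.0006
```

View pics/w3.png

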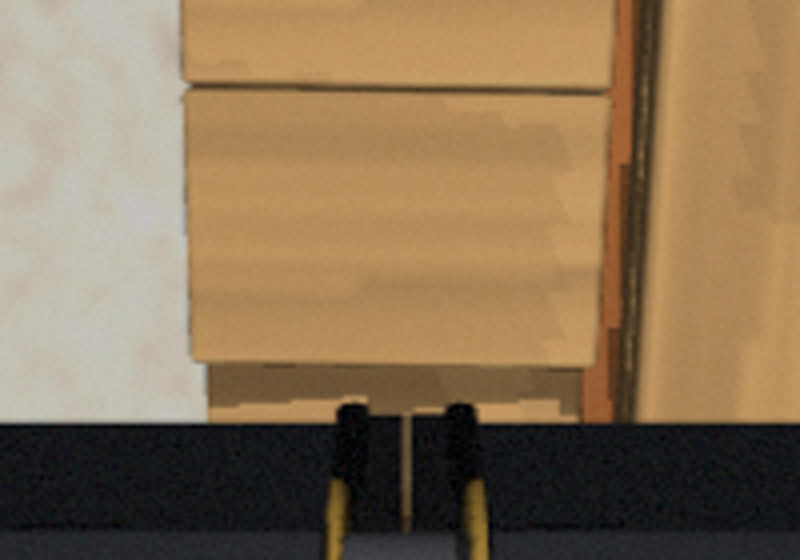

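The slat under the fingers (box y = −68) has visibly sunk below its neighbour, so it's the false one. I'll press until it bottoms out.

>>> arm_command(
  commands=[
    [0,[0,0,0.0005],[0,0,0]],
    [0,[0,0,0.001],[0,0,0]],
    [0,[0,0,0.001],[0,0,0]],
    [0,[0,0,0.0015],[0,0,0]],
    [0,[0,0,0.0015],[0,0,0]],
    [0,[0,0,0.002],[0,0,0]],
    [0,[0,0,0.002],[0,0,0]],
    [0,[0,0,0.002],[0,0,0]],
    [0,[0,0,0.002],[0,0,0]],
    [0,[0,0,0.002],[0,0,0]],
  ],
)

```text
time: 5.45
ee_pos: [0.5021, 0.1367, 0.1139]
eef_rot: [0.736, 0.677, -0.0, 0.0]
ft_force: [-6.3, -1.1, 25.1]
width: 0.0003
```

Bottomed at 25 N. Next I lift and go behind the lid ridge.

>>> arm_command(
  commands=[
    [0,[0,0,-0.03],[0,0,0]],
    [0,[0,0,-0.044],[0,0,0]],
    [0,[0.03,0.012,-0.044],[0,0,0]],
    [0,[0.067,0.028,-0.044],[0,0,0]],
    [0,[0.067,0.028,-0.044],[0,0,0]],
    [0,[0.067,0.028,-0.03],[0,0,0]],
    [0,[0.067,0.028,-0.02],[0,0,0]],
    [0,[0.067,0.028,-0.02],[0,0,0]],
    [0,[0.067,0.028,-0.02],[0,0,0]],
    [0,[0.067,0.028,-0.02],[0,0,0]],
  ],
)

```text
time: 6.28
ee_pos: [0.5353, 0.2001, 0.1323]
eef_rot: [0.736, 0.677, -0.0, -0.0]
ft_force: [0.1, 0.2, -0.4]
width: 0.0009
```

```bash
python3 - <<'E'
from bench import *
from h import *
s=read_state(); st(s)
c=camera("wrist"); cv2.imwrite("pics/w4.png",c["pixels"][:,:,::-1])
E
```

```text
t 6.28 pos [0.5353 0.2001 0.1323] yawy -4.81 tilt 0.04 F [ 0.15  0.22 -0.44] w 0.0009
```

View pics/w4.png

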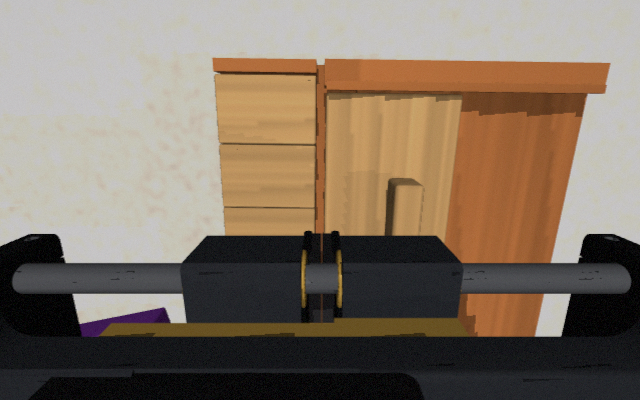

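```bash
python3 - <<'E'
from bench import *
from h import *
s=read_state();c=camera("wrist"); cv2.imwrite("pics/w5.png",cv2.resize(c["pixels"][50:250,200:620,::-1],None,fx=1.9,fy=1.9,interpolation=cv2.INTER_CUBIC))
P=ray(c,[(327,91),(604,93)],.06,s);v=P[1]-P[0];print(P,np.degrees(np.arctan2(v[1],v[0])),np.linalg.norm(v))
P=ray(c,[(218,143),(315,145),(223,207),(315,208)],.056,s);v=P[1]-P[0]+P[3]-P[2];print(P,np.degrees(np.arctan2(v[1],v[0])))
P=ray(c,[(390,180),(419,181)],.076,s);print(P)
E
```

```text
[[0.54418101 0.28137337 0.06      ]
 [0.67687809 0.26917829 0.06      ]] -5.250826294858338 0.1332562704706695
[[0.48655916 0.26109434 0.056     ]
 [0.53602101 0.2558736  0.056     ]
 [0.48350125 0.2270195  0.056     ]
 [0.53299354 0.22225309 0.056     ]] -5.763177559021407
[[0.56992386 0.23878001 0.076     ]
 [0.5833756  0.23716116 0.076     ]]
```

View pics/w5.png

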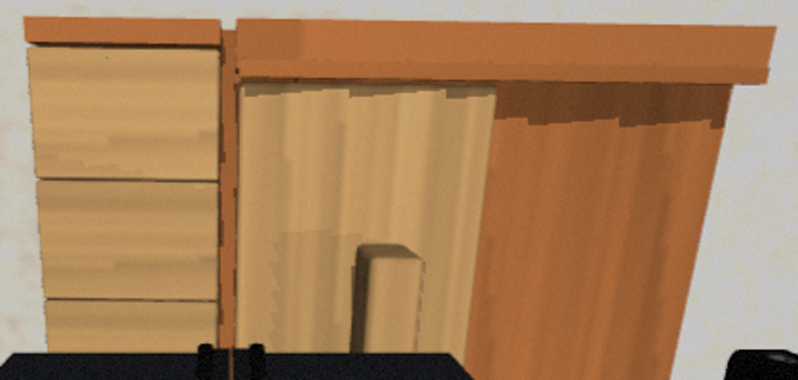

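>>> arm_command(
  commands=[
    [0,[0,0.008,0],[0,0,0]],
    [0,[0,0.014,0],[0,0,0]],
    [0,[0,0.022,0],[0,0,0]],
    [0,[0,0.03,0],[0,0,0]],
    [0,[0,0.039,0],[0,0,0]],
    [0,[-0.001,0.048,0],[0,0,0]],
    [0,[-0.001,0.057,0],[0,0,0]],
    [0,[-0.001,0.065,0],[0,0,0]],
    [0,[-0.001,0.07,0],[0,0,0]],
    [0,[-0.001,0.072,0],[0,0,0]],
  ],
)

```text
time: 7.22
ee_pos: [0.6079, 0.194, 0.1323]
eef_rot: [0.736, 0.677, 0.0, -0.0]
ft_force: [-2.0, 0.5, 2.0]
width: 0.0006
```

```bash
python3 - <<'E'
from bench import *
from h import *
s=read_state(); st(s)
c=camera("wrist"); cv2.imwrite("pics/w6.png",c["pixels"][:,:,::-1])
E
```

```text
t 7.22 pos [0.6079 0.194  0.1323] yawy -4.78 tilt 0.04 F [-2.    0.51  2.03] w 0.0006
```

View pics/w6.png

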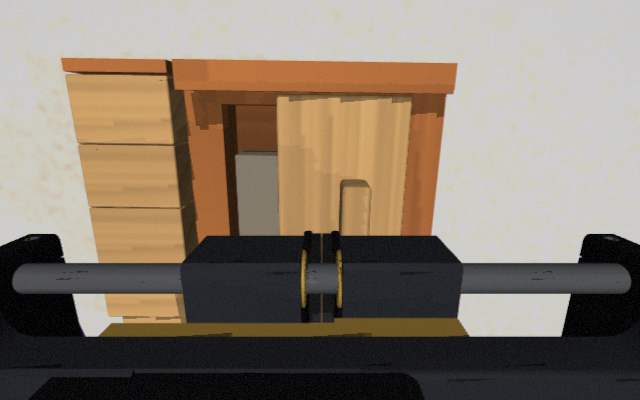

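The lid has slid by roughly 50 mm and the grey stone shows at (257,200). I'll push on to the stop.

>>> arm_command(
  commands=[
    [0,[0,0.004,0],[0,0,0]],
    [0,[0,0.008,0],[0,0,0]],
    [0,[0,0.01,0],[0,0,0]],
    [0,[0,0.012,0],[0,0,0]],
    [0,[0,0.013,0],[0,0,0]],
    [0,[0,0.014,0],[0,0,0]],
    [0,[0,0.015,0],[0,0,0]],
    [0,[0,0.015,0],[0,0,0]],
    [0,[0,0.015,0],[0,0,0]],
    [0,[0,0.015,0],[0,0,0]],
  ],
)

```text
time: 8.1
ee_pos: [0.6222, 0.1928, 0.1326]
eef_rot: [0.736, 0.677, 0.0, -0.0]
ft_force: [-1.1, -1.1, -0.2]
width: 0.0004
```

>>> arm_command(
  commands=[
    [0,[0,0.001,0],[0,0,0]],
    [0,[0,0.002,0],[0,0,0]],
    [0,[0,0.003,0],[0,0,0]],
    [0,[0,0.004,0],[0,0,0]],
    [0,[0,0.005,0],[0,0,0]],
    [0,[0,0.005,0],[0,0,0]],
    [0,[0,0.005,0],[0,0,0]],
    [0,[0,0.005,0],[0,0,0]],
    [0,[0,0.005,0],[0,0,0]],
    [0,[0,0.005,0],[0,0,0]],
  ],
)

```text
time: 8.93
ee_pos: [0.6246, 0.1927, 0.1324]
eef_rot: [0.735, 0.678, -0.002, -0.002]
ft_force: [-15.4, -3.5, 10.6]
width: 0.0008
```

```bash
python3 - <<'E'
from bench import *
from h import *
s=read_state(); st(s)
c=camera("wrist"); cv2.imwrite("pics/w7.png",c["pixels"][:,:,::-1])
E
```

```text
t 8.93 pos [0.6246 0.1927 0.1324] yawy -4.7 tilt 0.32 F [-15.39  -3.53  10.57] w 0.0008
```

View pics/w7.png

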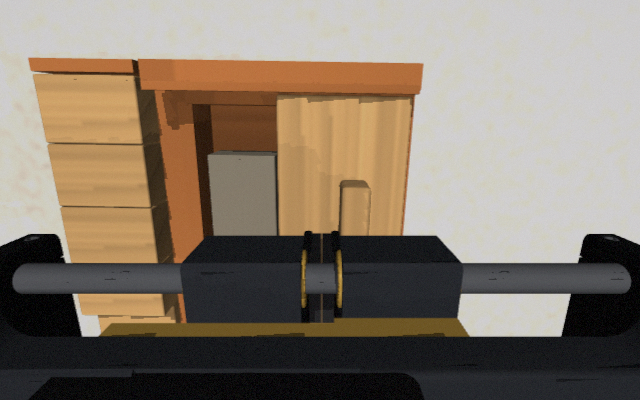

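The lid hit its stop (−15 N) and its far edge is now level with the box's far edge, so it's fully open. The stone shows at (210–277, 152–235).

```bash
python3 - <<'E'
from bench import *
from h import *
s=read_state();c=camera("wrist")
print(s["joint_positions"].round(3))
P=ray(c,[(210,153),(276,153)],.034,s);print(P)
go(s,[.572,.2,.24],84.5); go(s,[.572,.2,.24],-95.5)
E
```

```text
[ 0.119  0.62  -0.676  1.517  0.407  1.155 -0.716]
[[0.56229829 0.24655757 0.034     ]
 [0.60075708 0.24339021 0.034     ]]
shift [ 0.0028 -0.0536 -0.1073] rot [-0.0053 -0.0031 -1.5568]
shift [ 0.0028 -0.0536 -0.1073] rot [-0.0031  0.0054  1.5848]
```

>>> arm_command(
  commands=[
    [50,[0,-0.01,-0.03],[0,0,0]],
    [100,[0,-0.03,-0.07],[0,0,-0.1]],
    [100,[0.01,-0.05,-0.09],[0,0,-0.22]],
    [100,[0.016,-0.049,-0.09],[0.001,0,-1.557]],
    [100,[0.016,-0.049,-0.09],[0.001,0,-1.557]],
    [100,[0.016,-0.049,-0.09],[0.001,0,-1.557]],
    [100,[0.016,-0.049,-0.09],[0.001,0,-1.557]],
    [100,[0.016,-0.049,-0.09],[0.001,0,-1.557]],
    [100,[0.016,-0.049,-0.09],[0.001,0,-1.557]],
    [100,[0.016,-0.049,-0.09],[0.001,0,-1.557]],
  ],
)

```text
time: 9.87
ee_pos: [0.58, 0.2125, 0.2229]
eef_rot: [0.273, 0.962, 0.0, 0.0]
ft_force: [0.4, 0.6, 0.2]
width: 0.0588
```

```bash
python3 - <<'E'
from bench import *
from h import *
s=read_state();st(s);print(s["joint_positions"].round(3));go(s,[.578,.213,.19],84.5)
E
```

```text
t 9.87 pos [0.58   0.2125 0.2229] yawy 58.33 tilt 0.06 F [0.35 0.59 0.18] w 0.0588
[ 0.273  0.532 -0.944  1.534  0.44   1.301  0.295]
shift [ 0.002  -0.0007  0.0329] rot [ 0.001   0.0005 -0.4567]
```

>>> arm_command(
  commands=[
    [100,[0.002,-0.001,0.03],[0,0,-0.457]],
    [100,[0.002,-0.001,0.03],[0,0,-0.457]],
    [100,[0.002,-0.001,0.03],[0,0,-0.457]],
    [100,[0.002,-0.001,0.03],[0,0,-0.457]],
    [100,[0.002,-0.001,0.03],[0,0,-0.457]],
    [100,[0.002,-0.001,0.03],[0,0,-0.457]],
    [100,[0.002,-0.001,0.03],[0,0,-0.457]],
    [100,[0.002,-0.001,0.03],[0,0,-0.457]],
    [100,[0.002,-0.001,0.03],[0,0,-0.457]],
    [100,[0.002,-0.001,0.03],[0,0,-0.457]],
  ],
)

```text
time: 10.7
ee_pos: [0.5773, 0.2126, 0.1926]
eef_rot: [0.051, 0.999, 0.0, -0.0]
ft_force: [-0.3, -0.2, -0.3]
width: 0.0871
```

```bash
python3 - <<'E'
from bench import *
from h import *
s=read_state();st(s)
c=camera("wrist"); cv2.imwrite("pics/w8.png",c["pixels"][:,:,::-1])
c=camera("top"); cv2.imwrite("pics/t8.png",cv2.resize(c["pixels"][140:255,100:255,::-1],None,fx=5,fy=5))
E
```

```text
t 10.7 pos [0.5773 0.2126 0.1926] yawy 84.12 tilt 0.02 F [-0.31 -0.16 -0.31] w 0.0871
```

View pics/w8.png

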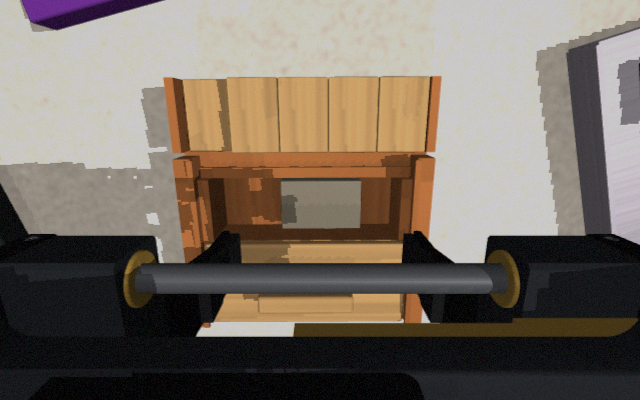

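```bash
python3 - <<'E'
from bench import *
from h import *
s=read_state();st(s);c=camera("wrist")
P=ray(c,[(281,180),(361,180),(361,229),(281,229)],.034,s);print(P.round(4),P.mean(0))
print(np.linalg.norm(P[0]-P[1]),np.linalg.norm(P[1]-P[2]))
v=P[1]-P[0]+P[2]-P[3];print(np.degrees(np.arctan2(v[1],v[0])))
im=c["pixels"][150:260,200:440,::-1];cv2.imwrite("pics/w9.png",cv2.resize(im,None,fx=3.3,fy=3.3,interpolation=cv2.INTER_CUBIC))
go(s,[P.mean(0)[0],P.mean(0)[1],.088],84.5)
E
```

```text
t 10.8 pos [0.5773 0.2126 0.1925] yawy 84.14 tilt 0.03 F [ 0.14 -0.08  0.06] w 0.0871
[[0.553  0.1834 0.034 ]
 [0.5594 0.2458 0.034 ]
 [0.6002 0.2429 0.034 ]
 [0.5934 0.1779 0.034 ]] [0.57650938 0.21246829 0.034     ]
0.06274348710628828 0.04081346568207529
84.10881164743529
shift [ 0.0007 -0.0002  0.1045] rot [ 0.0001 -0.0004 -0.0062]
```

View pics/w9.png

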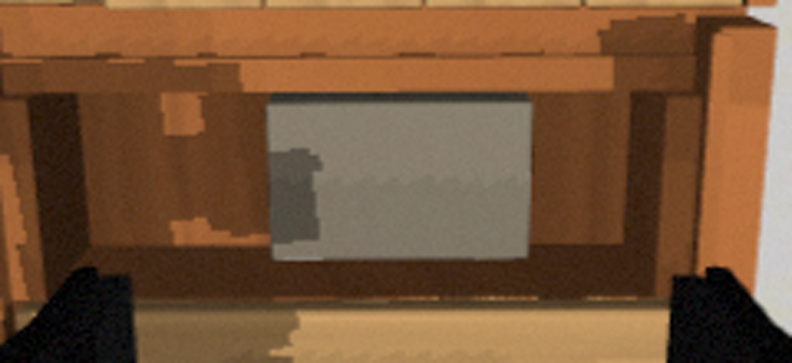

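The stone measures 62.7 x 40.8 mm at the assumed height, which agrees. It lies off-centre towards the +y wall, so I narrow the opening a little before going down.

>>> arm_command(
  commands=[
    [88,[0.001,-0.001,0.03],[0,0,-0.004]],
    [88,[0.001,-0.001,0.05],[0,0,-0.004]],
    [88,[0.001,-0.001,0.065],[0,0,-0.004]],
    [88,[0.001,-0.001,0.075],[0,0,-0.004]],
    [88,[0.001,-0.001,0.085],[0,0,-0.004]],
    [88,[0.001,-0.001,0.092],[0,0,-0.004]],
    [88,[0.001,-0.001,0.099],[0,0,-0.004]],
    [88,[0.001,-0.001,0.105],[0,0,-0.004]],
    [88,[0.001,-0.001,0.108],[0,0,-0.004]],
    [88,[0.001,-0.001,0.108],[0,0,-0.004]],
  ],
)

```text
time: 11.68
ee_pos: [0.576, 0.2116, 0.084]
eef_rot: [0.049, 0.999, -0.0, -0.001]
ft_force: [0.3, -0.6, -0.2]
width: 0.0768
```

Clean, no contact force. Now I close.

>>> arm_command(
  commands=[
    [50,[0,0,0],[0,0,0]],
    [50,[0,0,0],[0,0,0]],
    [50,[0,0,0],[0,0,0]],
    [50,[0,0,0],[0,0,0]],
    [50,[0,0,0],[0,0,0]],
    [50,[0,0,0],[0,0,0]],
    [50,[0,0,-0.003],[0,0,0]],
    [50,[0,0,-0.006],[0,0,0]],
    [50,[0,0,-0.01],[0,0,0]],
    [50,[0,0,-0.014],[0,0,0]],
  ],
  squeeze=25,
)

```text
time: 12.52
ee_pos: [0.576, 0.2116, 0.0987]
eef_rot: [0.049, 0.999, 0.0, -0.0]
ft_force: [-0.8, 0.6, -2.0]
width: 0.0638
```

```bash
python3 - <<'E'
from bench import *
from h import *
s=read_state();st(s)
c=camera("wrist"); cv2.imwrite("pics/w10.png",c["pixels"][:,:,::-1])
E
```

```text
t 12.52 pos [0.576  0.2116 0.0987] yawy 84.4 tilt 0.06 F [-0.78  0.59 -2.  ] w 0.0638
```

View pics/w10.png

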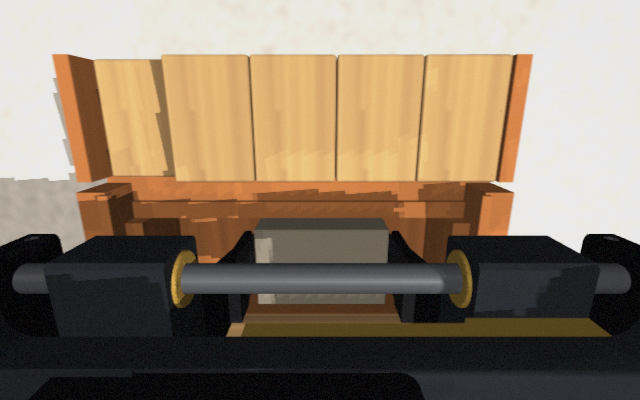

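The stone is held (63.8 mm, −2 N in z). I lift and carry it to the slab, turning so its length lies along world x.

```bash
python3 - <<'E'
from bench import *
from h import *
s=read_state();go(s,[.561,-.128,.18],2);go(s,[.576,.212,.19],84.4)
E
```

```text
shift [-0.0179 -0.3397 -0.0806] rot [ 4.0000e-04 -3.0000e-04  1.4381e+00]
shift [ 0.0004  0.0002 -0.0904] rot [ 0.0005  0.     -0.0001]
```

>>> arm_command(
  commands=[
    [50,[0,0,-0.03],[0,0,0]],
    [50,[0,0,-0.065],[0,0,0]],
    [50,[0,-0.01,-0.085],[0,0,0]],
    [50,[-0.002,-0.045,-0.085],[0,0,0.12]],
    [50,[-0.004,-0.08,-0.083],[0,0,0.24]],
    [50,[-0.006,-0.12,-0.081],[0,0,0.36]],
    [50,[-0.008,-0.16,-0.081],[0,0,0.48]],
    [50,[-0.01,-0.2,-0.081],[0,0,0.6]],
    [50,[-0.012,-0.24,-0.081],[0,0,0.72]],
    [50,[-0.015,-0.28,-0.081],[0,0,0.84]],
  ],
)

```text
time: 13.4
ee_pos: [0.5632, -0.0704, 0.1798]
eef_rot: [0.454, 0.891, -0.0, -0.0]
ft_force: [0.6, -0.3, -1.7]
width: 0.0637
```

```bash
python3 - <<'E'
from bench import *
from h import *
s=read_state();st(s);go(s,[.561,-.128,.13],2)
E
```

```text
t 13.4 pos [ 0.5632 -0.0704  0.1798] yawy 35.93 tilt 0.02 F [ 0.61 -0.33 -1.65] w 0.0637
shift [-0.0454 -0.0356  0.0498] rot [-3.000e-04  1.000e-04  5.923e-01]
```

>>> arm_command(
  commands=[
    [50,[-0.025,-0.02,0.0],[0,0,0.12]],
    [50,[-0.045,-0.036,0.01],[0,0,0.24]],
    [50,[-0.045,-0.036,0.03],[0,0,0.36]],
    [50,[-0.045,-0.036,0.05],[0,0,0.48]],
    [50,[-0.045,-0.036,0.05],[0,0,0.592]],
    [50,[-0.045,-0.036,0.05],[0,0,0.592]],
    [50,[-0.045,-0.036,0.05],[0,0,0.592]],
    [50,[-0.045,-0.036,0.05],[0,0,0.592]],
    [50,[-0.045,-0.036,0.055],[0,0,0.592]],
    [50,[-0.045,-0.036,0.06],[0,0,0.592]],
  ],
)

```text
time: 14.23
ee_pos: [0.5618, -0.1261, 0.1197]
eef_rot: [0.692, 0.722, 0.0, 0.0]
ft_force: [-0.9, -0.8, -1.9]
width: 0.0639
```

```bash
python3 - <<'E'
from bench import *
from h import *
s=read_state();st(s);
c=camera("wrist"); cv2.imwrite("pics/w11.png",c["pixels"][:,:,::-1])
c=camera("scene"); cv2.imwrite("pics/s11.png",c["pixels"][100:320,150:520,::-1])
E
```

```text
t 14.23 pos [ 0.5618 -0.1261  0.1197] yawy 2.45 tilt 0.04 F [-0.89 -0.75 -1.85] w 0.0639
```

View pics/w11.png

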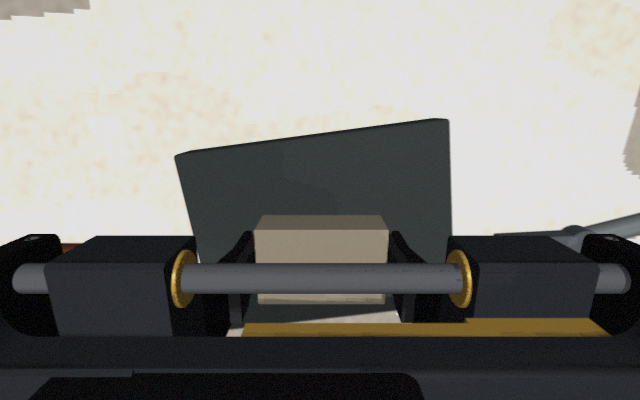

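View pics/s11.png

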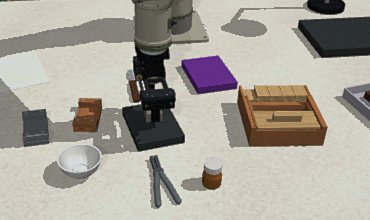

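The stone hangs over the slab at (320,260) and the lid shows as open. Lowering.

>>> arm_command(
  commands=[
    [50,[0,0,0.006],[0,0,0]],
    [50,[0,0,0.011],[0,0,0]],
    [50,[0,0,0.015],[0,0,0]],
    [50,[0,0,0.017],[0,0,0]],
    [50,[0,0,0.018],[0,0,0]],
    [50,[0,0,0.019],[0,0,0]],
    [50,[0,0,0.02],[0,0,0]],
    [50,[0,0,0.0205],[0,0,0]],
    [50,[0,0,0.0205],[0,0,0]],
    [50,[0,0,0.0205],[0,0,0]],
  ],
)

```text
time: 15.17
ee_pos: [0.5614, -0.126, 0.0999]
eef_rot: [0.692, 0.721, -0.0, -0.0]
ft_force: [-5.5, 1.1, 8.6]
width: 0.0636
```

Contact at 8.6 N, so the stone is on the slab. I release and rise.

>>> arm_command(
  commands=[
    [100,[0,0,-0.0005],[0,0,0]],
    [100,[0,0,-0.0005],[0,0,0]],
    [100,[0,0,-0.0005],[0,0,0]],
    [100,[0,0,-0.0005],[0,0,0]],
    [100,[0,0,-0.0005],[0,0,0]],
    [100,[0,0,-0.001],[0,0,0]],
    [100,[0,0,-0.02],[0,0,0]],
    [100,[0,0,-0.05],[0,0,0]],
    [100,[0,0,-0.08],[0,0,0.12]],
    [100,[0,0,-0.08],[0,0,0.24]],
  ],
)

```text
time: 16.0
ee_pos: [0.5639, -0.126, 0.1846]
eef_rot: [0.775, 0.631, 0.002, 0.003]
ft_force: [0.8, 0.0, 0.9]
width: 0.087
```

```bash
python3 - <<'E'
from bench import *
from h import *
s=read_state();st(s);go(s,[.5614,-.126,.19],-87.5);print(s["joint_positions"].round(3))
E
```

```text
t 16.0 pos [ 0.5639 -0.126   0.1846] yawy -11.68 tilt 0.4 F [0.75 0.02 0.87] w 0.087
shift [-0.0005 -0.0024 -0.0054] rot [ 0.0058 -0.0048  1.3233]
[ 0.696  0.39  -0.676  1.696  0.266  1.142 -0.257]
```

>>> arm_command(
  commands=[
    [100,[0,-0.002,-0.006],[0.006,-0.005,1.323]],
    [100,[0,-0.002,-0.006],[0.006,-0.005,1.323]],
    [100,[0,-0.002,-0.006],[0.006,-0.005,1.323]],
    [100,[0,-0.002,-0.006],[0.006,-0.005,1.323]],
    [100,[0,-0.002,-0.006],[0.006,-0.005,1.323]],
    [100,[0,-0.002,-0.006],[0.006,-0.005,1.323]],
    [100,[0,-0.002,-0.006],[0.006,-0.005,1.323]],
    [100,[0,-0.002,-0.006],[0.006,-0.005,1.323]],
    [100,[0,-0.002,-0.006],[0.006,-0.005,1.323]],
    [100,[0,-0.002,-0.006],[0.006,-0.005,1.323]],
  ],
)

```text
time: 16.83
ee_pos: [0.5594, -0.1256, 0.1849]
eef_rot: [0.998, 0.058, -0.004, -0.001]
ft_force: [-0.7, -0.0, 0.0]
width: 0.0865
```

>>> arm_command(
  commands=[
    [100,[0,0,0],[0,0,0.125]],
    [100,[0,0,0],[0,0,0.125]],
    [100,[0,0,0],[0,0,0.125]],
    [100,[0,0,0],[0,0,0.125]],
    [100,[0,0,0],[0,0,0.125]],
    [100,[0,0,0],[0,0,0.125]],
    [100,[0,0,0],[0,0,0.125]],
    [100,[0,0,0],[0,0,0.125]],
    [100,[0,0,0],[0,0,0.125]],
    [100,[0,0,0],[0,0,0.125]],
  ],
)

```text
time: 17.67
ee_pos: [0.5594, -0.1257, 0.1849]
eef_rot: [1.0, -0.001, -0.004, -0.001]
ft_force: [-0.2, 1.0, 0.5]
width: 0.0869
```

```bash
python3 - <<'E'
from bench import *
from h import *
s=read_state();st(s);
c=camera("wrist"); cv2.imwrite("pics/w12.png",c["pixels"][:,:,::-1])
E
```

```text
t 17.67 pos [ 0.5594 -0.1257  0.1849] yawy -90.17 tilt 0.43 F [-0.23  0.96  0.48] w 0.0869
```

View pics/w12.png

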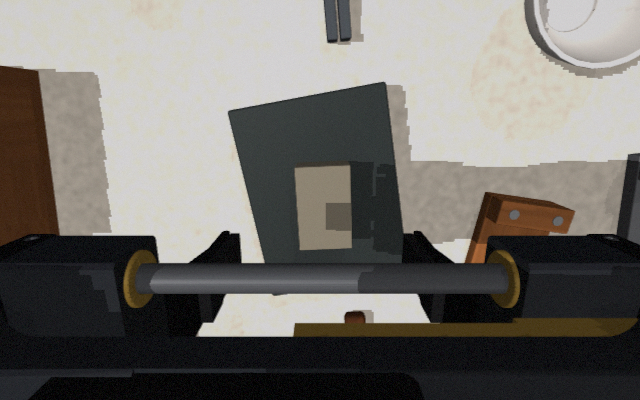

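The stone lies flat on the slab at (294–351, 164–250). The cradle's far stop is in view at (535,215).

```bash
python3 - <<'E'
from bench import *
from h import *
s=read_state();c=camera("wrist")
im=c["pixels"][150:260,270:390,::-1];cv2.imwrite("pics/w13.png",cv2.resize(im,None,fx=5,fy=5,interpolation=cv2.INTER_CUBIC))
P=ray(c,[(294.5,166),(349.5,164.5),(351.5,247.5),(299,249.5)],.049,s);m=P.mean(0);print(P.round(4),m)
print([np.linalg.norm(P[i]-P[(i+1)%4]).round(4) for i in range(4)])
v=P[0]-P[3]+P[1]-P[2];a=np.degrees(np.arctan2(v[1],v[0]));print("len axis",a)
go(s,[m[0],m[1],.104],a-90)
E
```

```text
[[ 0.5923 -0.1066  0.049 ]
 [ 0.5932 -0.1454  0.049 ]
 [ 0.5299 -0.1481  0.049 ]
 [ 0.5285 -0.1084  0.049 ]] [ 0.56097037 -0.12710902  0.049     ]
[np.float64(0.0387), np.float64(0.0633), np.float64(0.0398), np.float64(0.0639)]
len axis 2.0253629758384997
shift [0.0022 0.0015 0.0809] rot [-0.0013  0.0075 -0.0384]
```

View pics/w13.png

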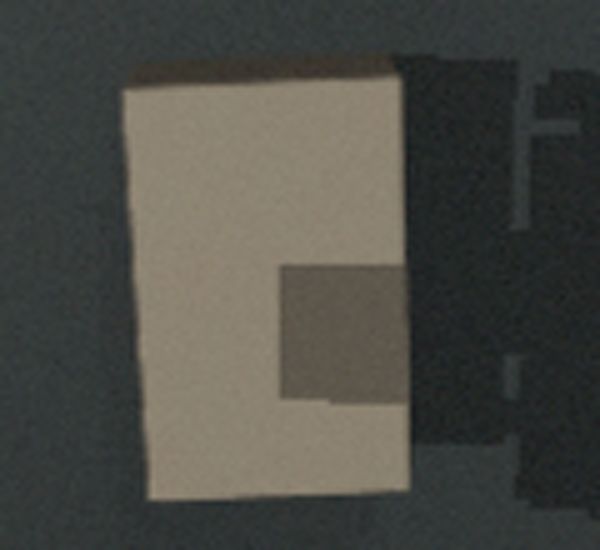

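>>> arm_command(
  commands=[
    [100,[0.002,0.0015,0.02],[-0.001,0.0075,-0.036]],
    [100,[0.002,0.0015,0.04],[-0.001,0.0075,-0.036]],
    [100,[0.002,0.0015,0.055],[-0.001,0.0075,-0.036]],
    [100,[0.002,0.0015,0.065],[-0.001,0.0075,-0.036]],
    [100,[0.002,0.0015,0.074],[-0.001,0.0075,-0.036]],
    [100,[0.002,0.0015,0.081],[-0.001,0.0075,-0.036]],
    [100,[0.002,0.0015,0.085],[-0.001,0.0075,-0.036]],
    [100,[0.002,0.0015,0.086],[-0.001,0.0075,-0.036]],
    [100,[0.002,0.0015,0.086],[-0.001,0.0075,-0.036]],
    [100,[0.002,0.0015,0.086],[-0.001,0.0075,-0.036]],
  ],
)

```text
time: 18.6
ee_pos: [0.5611, -0.1271, 0.0995]
eef_rot: [1.0, 0.016, 0.0, 0.0]
ft_force: [-0.5, -0.2, -1.1]
width: 0.0871
```

```bash
python3 - <<'E'
from bench import *
from h import *
s=read_state();st(s);go(s,[.5613,-.127,.0985],-87.9)
E
```

```text
t 18.6 pos [ 0.5611 -0.1271  0.0995] yawy -88.12 tilt 0.05 F [-0.48 -0.25 -1.08] w 0.0871
shift [ 0.0002 -0.0001  0.001 ] rot [ 0.     -0.0009 -0.0038]
```

>>> arm_command(
  commands=[
    [30,[0,0,0],[0,0,0]],
    [30,[0,0,0],[0,0,0]],
    [30,[0,0,0],[0,0,0]],
    [30,[0,0,0],[0,0,0]],
    [30,[0,0,0],[0,0,0]],
    [30,[0,0,0],[0,0,0]],
    [30,[0,0,0],[0,0,0]],
    [30,[0,0,0],[0,0,0]],
    [30,[0,0,0],[0,0,0]],
    [30,[0,0,0],[0,0,0]],
  ],
  squeeze=25,
)

```text
time: 19.43
ee_pos: [0.5608, -0.1271, 0.0989]
eef_rot: [1.0, 0.016, 0.0, -0.0]
ft_force: [0.6, -1.0, 0.0]
width: 0.0397
```

>>> arm_command(
  commands=[
    [30,[0,0,0],[0,0,0]],
    [30,[0,0,-0.005],[0,0,0]],
    [30,[0,0,-0.02],[0,0,0]],
    [30,[0,0,-0.045],[0,0,0]],
    [30,[0,0,-0.07],[0,0,0]],
    [30,[0,0,-0.085],[0,0,0]],
    [30,[0,0,-0.085],[0,0,0]],
    [30,[0,0,-0.085],[0,0,0]],
    [30,[0,0,-0.085],[0,0,0]],
    [30,[0,0,-0.085],[0,0,0]],
  ],
)

```text
time: 20.27
ee_pos: [0.5601, -0.127, 0.1825]
eef_rot: [1.0, 0.016, -0.001, -0.0]
ft_force: [-0.3, -0.0, -1.6]
width: 0.0401
```

```bash
python3 - <<'E'
from bench import *
from h import *
s=read_state();st(s)
c=camera("wrist"); cv2.imwrite("pics/w14.png",c["pixels"][:,:,::-1])
im=c["pixels"][150:290,440:640,::-1];cv2.imwrite("pics/w15.png",cv2.resize(im,None,fx=4,fy=4,interpolation=cv2.INTER_CUBIC))
E
```

```text
t 20.27 pos [ 0.5601 -0.127   0.1825] yawy -88.12 tilt 0.13 F [-0.27 -0.03 -1.62] w 0.0401
```

View pics/w14.png

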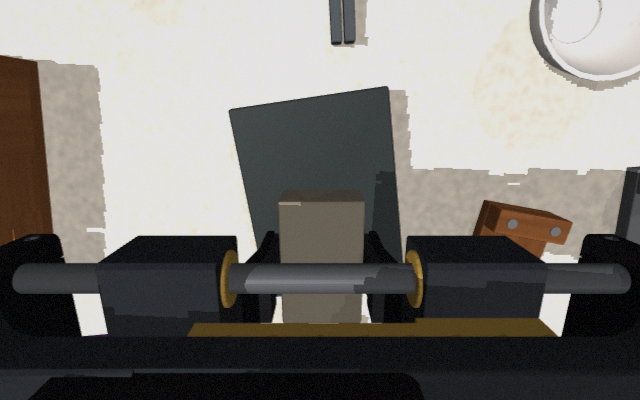

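View pics/w15.png

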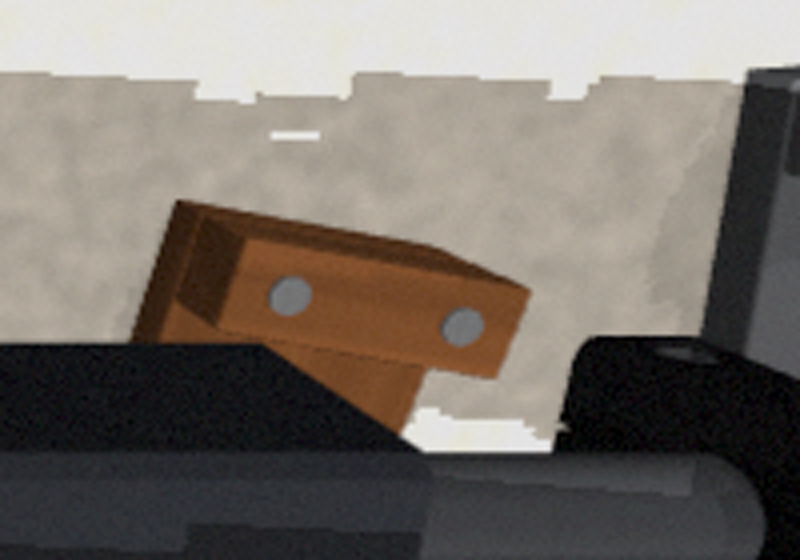

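The stone is held across its width (40.1 mm). Next I move to a spot short of the cradle for a full close look at it.

```bash
python3 - <<'E'
from bench import *
from h import *
s=read_state();go(s,[.425,-.285,.18],-98.3)
E
```

```text
shift [-0.1402  0.1535  0.0027] rot [-0.0007  0.0021  0.1778]
```

>>> arm_command(
  commands=[
    [30,[-0.02,0.022,0.002],[0,0.001,0.04]],
    [30,[-0.04,0.044,0.002],[0,0.001,0.08]],
    [30,[-0.065,0.07,0.002],[0,0.002,0.12]],
    [30,[-0.09,0.098,0.002],[0,0.002,0.15]],
    [30,[-0.115,0.125,0.002],[0,0.002,0.178]],
    [30,[-0.133,0.146,0.002],[0,0.002,0.178]],
    [30,[-0.14,0.153,0.002],[0,0.002,0.178]],
    [30,[-0.14,0.153,0.002],[0,0.002,0.178]],
    [30,[-0.14,0.153,0.002],[0,0.002,0.178]],
    [30,[-0.14,0.153,0.002],[0,0.002,0.178]],
  ],
)

```text
time: 21.15
ee_pos: [0.4268, -0.2832, 0.1816]
eef_rot: [0.997, -0.072, 0.001, -0.001]
ft_force: [0.5, -0.7, -1.2]
width: 0.0398
```

```bash
python3 - <<'E'
from bench import *
from h import *
s=read_state();st(s)
c=camera("wrist"); cv2.imwrite("pics/w16.png",c["pixels"][:,:,::-1]); np.savez("w16.npz",**c,**{k:s[k] for k in("ee_pos","eef_rot")})
E
```

```text
t 21.15 pos [ 0.4268 -0.2832  0.1816] yawy -98.21 tilt 0.13 F [ 0.51 -0.67 -1.19] w 0.0398
```

View pics/w16.png

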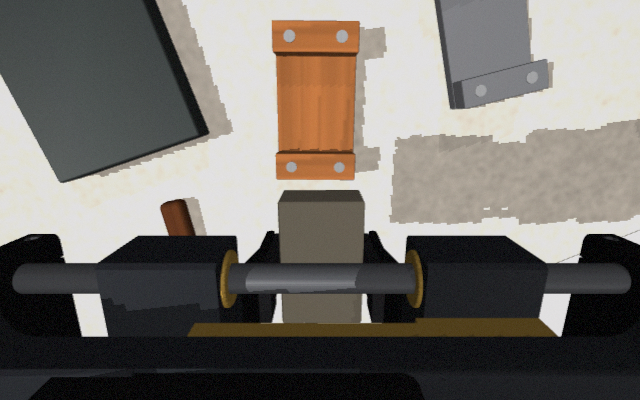

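The cradle is fully visible at (316,98), with screws at (289,36), (342,36), (291,167) and (339,167). The held stone is at (321,258). Measuring.

```bash
python3 - <<'E'
from h import *
c=dict(np.load("w16.npz")); s=c
im=c["pixels"].astype(np.uint8)[:,:,::-1].copy(); hsv=cv2.cvtColor(im,cv2.COLOR_BGR2HSV)
m=((hsv[...,1]<50)).astype(np.uint8); pts=[]
for (u,v) in [(289,36),(342,36),(291,167),(339,167)]:
    w=m[v-7:v+8,u-7:u+8]; y,x=np.nonzero(w); pts.append((u-7+x.mean(),v-7+y.mean())); print(pts[-1],len(x))
P=ray(c,pts,.03,s); print(P.round(4)); q=P.mean(0); print("ctr",q)
v=P[0]-P[2]+P[1]-P[3]; print("yaw",np.degrees(np.arctan2(v[1],v[0])),np.linalg.norm(v)/2, np.linalg.norm(P[0]-P[1]))
cv2.imwrite("pics/w17.png",cv2.resize(im[10:210,260:380],None,fx=3,fy=3,interpolation=cv2.INTER_CUBIC))
# stone in view
cv2.imwrite("pics/w18.png",cv2.resize(im[180:335,240:400],None,fx=4,fy=3.8,interpolation=cv2.INTER_CUBIC))
E
```

```text
(np.float64(288.97297297297297), np.float64(35.45045045045045)) 111
(np.float64(341.75), np.float64(35.80357142857143)) 112
(np.float64(291.18518518518516), np.float64(166.5185185185185)) 81
(np.float64(338.7875), np.float64(166.7125)) 80
[[ 0.5499 -0.2787  0.03  ]
 [ 0.5445 -0.3143  0.03  ]
 [ 0.4608 -0.2651  0.03  ]
 [ 0.4555 -0.3006  0.03  ]]
ctr [ 0.50268052 -0.2896361   0.03      ]
yaw -8.710221045374428 0.09004641042513638 0.03599902457462211
```

View pics/w17.png

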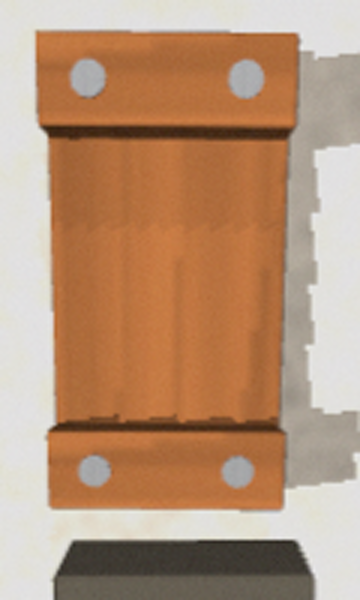

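View pics/w18.png

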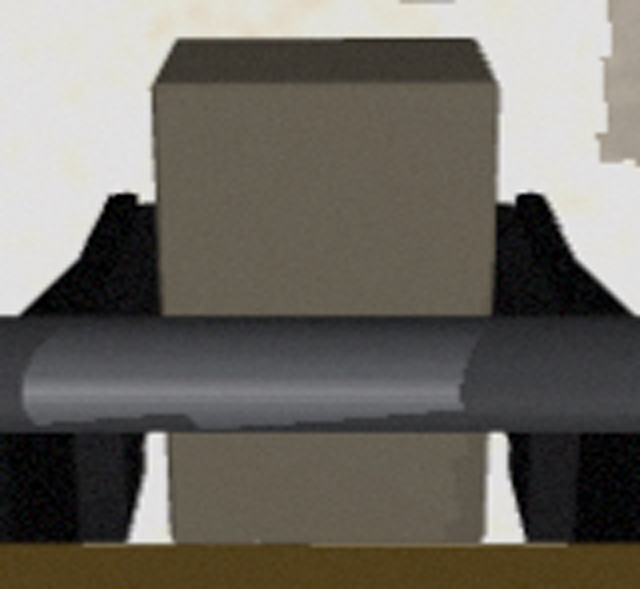

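```bash
python3 - <<'E'
from h import *
c=dict(np.load("w16.npz")); s=c
R0=R.from_quat(s["eef_rot"]).as_matrix()
for z in (.1316,.1306):
  P=ray(c,[(278.7,202),(364.4,202),(283.5,322)],z,s); print(((P-s["ee_pos"])@R0).round(4))
E
```

```text
[[ 0.0314 -0.0194  0.0501]
 [ 0.0313  0.0194  0.05  ]
 [-0.0313 -0.0192  0.0499]]
[[ 0.0311 -0.0195  0.0511]
 [ 0.031   0.0196  0.051 ]
 [-0.032  -0.0193  0.0509]]
```

The stone sits centred in the grip (ends at ±31.5 mm), and the cradle screws measure 90.0 mm apart as they should. Going above the cradle.

```bash
python3 - <<'E'
from bench import *
from h import *
s=read_state();st(s);go(s,[.5026,-.2896,.13],-98.55)
E
```

```text
t 21.2 pos [ 0.4269 -0.2831  0.1816] yawy -98.18 tilt 0.13 F [ 0.16  0.25 -1.56] w 0.0401
shift [ 0.0758 -0.0043  0.0518] rot [-0.0012 -0.002   0.0065]
```

>>> arm_command(
  commands=[
    [30,[0.03,-0.002,0],[-0.001,-0.002,0.006]],
    [30,[0.06,-0.004,0.01],[-0.001,-0.002,0.006]],
    [30,[0.075,-0.004,0.03],[-0.001,-0.002,0.006]],
    [30,[0.076,-0.004,0.045],[-0.001,-0.002,0.006]],
    [30,[0.076,-0.004,0.052],[-0.001,-0.002,0.006]],
    [30,[0.076,-0.004,0.052],[-0.001,-0.002,0.006]],
    [30,[0.076,-0.004,0.052],[-0.001,-0.002,0.006]],
    [30,[0.076,-0.004,0.052],[-0.001,-0.002,0.006]],
    [30,[0.076,-0.004,0.052],[-0.001,-0.002,0.006]],
    [30,[0.076,-0.004,0.052],[-0.001,-0.002,0.006]],
  ],
)

```text
time: 22.03
ee_pos: [0.5019, -0.292, 0.1311]
eef_rot: [0.997, -0.076, 0.001, 0.001]
ft_force: [-0.9, -0.2, -1.7]
width: 0.0397
```

```bash
python3 - <<'E'
from bench import *
from h import *
s=read_state();st(s);go(s,[.5026,-.2896,.0865],-98.55)
c=camera("wrist"); cv2.imwrite("pics/w19.png",c["pixels"][:,:,::-1])
E
```

```text
t 22.03 pos [ 0.5019 -0.292   0.1311] yawy -98.68 tilt 0.12 F [-0.89 -0.24 -1.67] w 0.0397
shift [ 0.0002 -0.0025  0.0446] rot [ 0.0014 -0.0015 -0.0023]
```

View pics/w19.png

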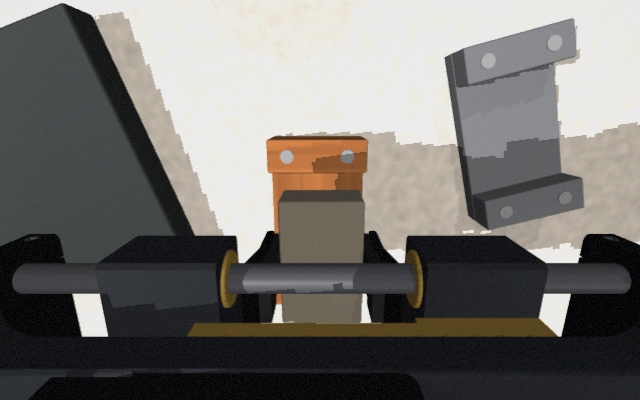

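```bash
python3 - <<'E'
from bench import *
from h import *
s=read_state();st(s)
c=camera("wrist");P=ray(c,[(287,156.5),(347.5,157)],.03,s);print(P, P.mean(0)-.045*np.array([np.cos(np.radians(-8.5)),np.sin(np.radians(-8.5)),0]))
s=read_state();go(s,[.5026,-.2896,.0865],-98.55)
E
```

```text
t 22.08 pos [ 0.5019 -0.2919  0.1309] yawy -98.68 tilt 0.1 F [-0.62 -0.42 -1.97] w 0.0403
[[ 0.54966968 -0.27877868  0.03      ]
 [ 0.54391877 -0.31417642  0.03      ]] [ 0.50228851 -0.28982612  0.03      ]
shift [ 0.0004 -0.0024  0.0442] rot [ 0.0011 -0.0009 -0.0022]
```

>>> arm_command(
  commands=[
    [30,[0.0003,-0.0024,0.005],[0.001,-0.001,-0.002]],
    [30,[0.0003,-0.0024,0.01],[0.001,-0.001,-0.002]],
    [30,[0.0003,-0.0024,0.016],[0.001,-0.001,-0.002]],
    [30,[0.0003,-0.0024,0.02],[0.001,-0.001,-0.002]],
    [30,[0.0003,-0.0024,0.022],[0.001,-0.001,-0.002]],
    [30,[0.0003,-0.0024,0.022],[0.001,-0.001,-0.002]],
    [30,[0.0003,-0.0024,0.022],[0.001,-0.001,-0.002]],
    [30,[0.0003,-0.0024,0.022],[0.001,-0.001,-0.002]],
    [30,[0.0003,-0.0024,0.022],[0.001,-0.001,-0.002]],
    [30,[0.0003,-0.0024,0.022],[0.001,-0.001,-0.002]],
  ],
)

```text
time: 22.97
ee_pos: [0.5025, -0.2894, 0.1083]
eef_rot: [0.997, -0.075, -0.0, -0.0]
ft_force: [0.2, -0.3, -1.5]
width: 0.0396
```

```bash
python3 - <<'E'
from bench import *
from h import *
s=read_state();st(s);go(s,[.5025,-.2897,.0865],-98.55)
c=camera("wrist"); cv2.imwrite("pics/w20.png",cv2.resize(c["pixels"][100:340,200:440,::-1],None,fx=2.5,fy=2.5))
E
```

```text
t 22.97 pos [ 0.5025 -0.2894  0.1083] yawy -98.55 tilt 0.04 F [ 0.16 -0.34 -1.5 ] w 0.0396
shift [0.     0.0003 0.0218] rot [-0.0002  0.0006 -0.0001]
```

View pics/w20.png

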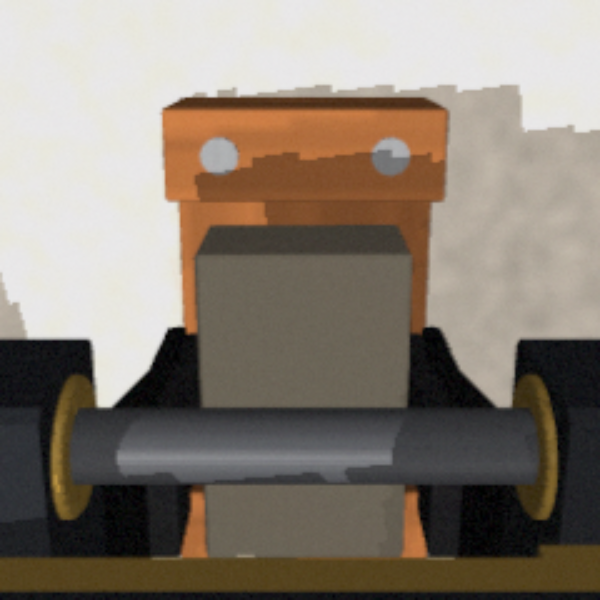

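The stone is centred over the cradle and on target to 0.3 mm. Lowering into the gap.

>>> arm_command(
  commands=[
    [30,[0,0,0.005],[0,0,0]],
    [30,[0,0,0.009],[0,0,0]],
    [30,[0,0,0.012],[0,0,0]],
    [30,[0,0,0.015],[0,0,0]],
    [30,[0,0,0.017],[0,0,0]],
    [30,[0,0,0.019],[0,0,0]],
    [30,[0,0,0.0205],[0,0,0]],
    [30,[0,0,0.0215],[0,0,0]],
    [30,[0,0,0.022],[0,0,0]],
    [30,[0,0,0.022],[0,0,0]],
  ],
)

```text
time: 23.85
ee_pos: [0.5024, -0.2893, 0.086]
eef_rot: [0.997, -0.075, -0.0, -0.0]
ft_force: [-0.1, 0.0, -2.2]
width: 0.0397
```

```bash
python3 - <<'E'
from bench import *
from h import *
s=read_state();st(s)
c=camera("wrist"); cv2.imwrite("pics/w21.png",cv2.resize(c["pixels"][100:340,200:440,::-1],None,fx=2.5,fy=2.5))
E
```

```text
t 23.85 pos [ 0.5024 -0.2893  0.086 ] yawy -98.55 tilt 0.06 F [-0.06  0.05 -2.17] w 0.0397
```

View pics/w21.png

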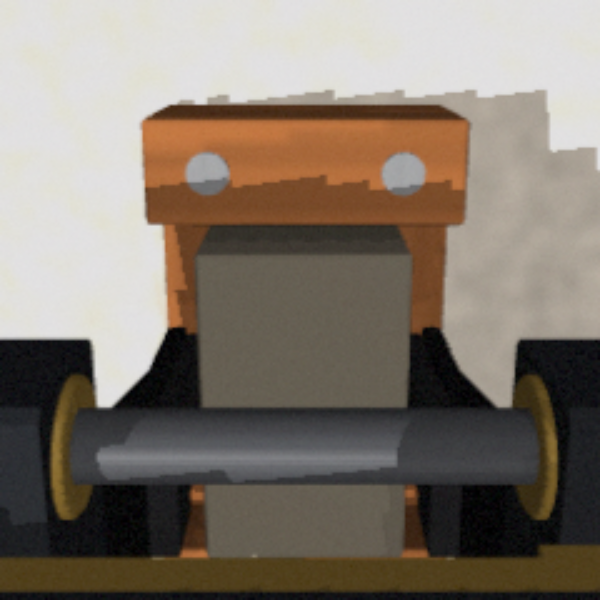

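>>> arm_command(
  commands=[
    [30,[0,0,0.0003],[0,0,0]],
    [30,[0,0,0.0006],[0,0,0]],
    [30,[0,0,0.0009],[0,0,0]],
    [30,[0,0,0.0012],[0,0,0]],
    [30,[0,0,0.0012],[0,0,0]],
    [30,[0,0,0.0012],[0,0,0]],
    [30,[0,0,0.0012],[0,0,0]],
    [30,[0,0,0.0012],[0,0,0]],
    [30,[0,0,0.0012],[0,0,0]],
    [30,[0,0,0.0012],[0,0,0]],
  ],
)

```text
time: 24.73
ee_pos: [0.5025, -0.2893, 0.0859]
eef_rot: [0.997, -0.075, -0.0, -0.0]
ft_force: [-4.5, 2.8, 9.6]
width: 0.0396
```

Seated (+9.6 N at the expected height). I release and withdraw straight up.

>>> arm_command(
  commands=[
    [80,[0,0,-0.0008],[0,0,0]],
    [80,[0,0,-0.0008],[0,0,0]],
    [80,[0,0,-0.0008],[0,0,0]],
    [80,[0,0,-0.0008],[0,0,0]],
    [80,[0,0,-0.0008],[0,0,0]],
    [80,[0,0,-0.001],[0,0,0]],
    [80,[0,0,-0.015],[0,0,0]],
    [80,[0,0,-0.04],[0,0,0]],
    [80,[0,0,-0.075],[0,0,0]],
    [80,[0,0,-0.095],[0,0,0]],
  ],
)

```text
time: 25.57
ee_pos: [0.5032, -0.2895, 0.1828]
eef_rot: [0.997, -0.074, 0.001, 0.0]
ft_force: [0.9, -0.5, 0.5]
width: 0.0694
```

>>> arm_command(
  commands=[
    [80,[-0.03,0,-0.02],[0,0,0]],
    [80,[-0.06,0,-0.02],[0,0,0]],
    [80,[-0.075,0,-0.02],[0,0,0]],
    [80,[-0.075,0,-0.02],[0,0,0]],
    [80,[-0.075,0,-0.02],[0,0,0]],
    [80,[-0.075,0,-0.02],[0,0,0]],
    [80,[-0.075,0,-0.02],[0,0,0]],
    [80,[-0.075,0,-0.02],[0,0,0]],
    [80,[-0.075,0,-0.02],[0,0,0]],
    [80,[-0.075,0,-0.02],[0,0,0]],
  ],
)

```text
time: 26.4
ee_pos: [0.4286, -0.2781, 0.1996]
eef_rot: [0.997, -0.074, -0.001, -0.0]
ft_force: [-0.4, 0.6, -0.2]
width: 0.0695
```

```bash
python3 - <<'E'
from bench import *
from h import *
s=read_state();st(s)
c=camera("wrist"); cv2.imwrite("pics/w22.png",c["pixels"][:,:,::-1]);np.savez("w22.npz",**c,**{k:s[k] for k in("ee_pos","eef_rot")})
cv2.imwrite("pics/w23.png",cv2.resize(c["pixels"][10:230,240:400,::-1],None,fx=2.7,fy=2.7,interpolation=cv2.INTER_CUBIC))
c=camera("scene"); cv2.imwrite("pics/s22.png",c["pixels"][:,:,::-1])
E
```

```text
t 26.4 pos [ 0.4286 -0.2781  0.1996] yawy -98.52 tilt 0.08 F [-0.37  0.57 -0.15] w 0.0695
```

View pics/w23.png

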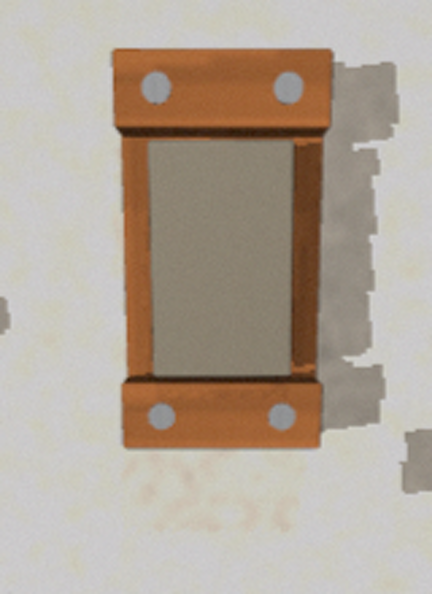

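View pics/s22.png

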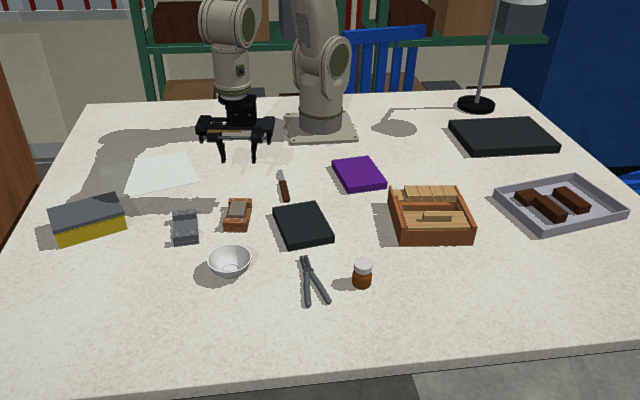

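The stone lies between the two stops, and the box is open with all bystanders where they were. One numeric check of the centring:

```bash
python3 - <<'E'
from h import *
c=dict(np.load("w22.npz"));s=c
f=lambda p:(np.array(p,float)+.5)/2.7-.5+np.array((240,10))
S=ray(c,f([(156,88),(289,88),(161,417),(281,417)]),.03,s)
P=ray(c,f([(149,141),(294,141),(291,376),(154,376)]),.036,s)
ct=S.mean(0);v=S[0]-S[2]+S[1]-S[3];a=np.arctan2(v[1],v[0]);x=np.array([np.cos(a),np.sin(a)])
d=(P.mean(0)-ct)[:2];w=P[0]-P[3]+P[1]-P[2]
print(np.linalg.norm(v)/2,np.degrees(a),"stone yaw",np.degrees(np.arctan2(w[1],w[0])),"size",np.linalg.norm(w)/2,np.linalg.norm(P[0]-P[1]))
print("along",d@x,"across",d@np.array([-x[1],x[0]]))
E
```

```text
0.09014526388318743 -8.819380567918325 stone yaw -8.288580370236799 size 0.06306163035494812 0.03914810793057245
along -0.0006687924675161833 across -7.484793920610548e-05
```

```bash
python3 - <<'E'
from bench import *
print(close_job())
E
```

```text
the job is handed in; nothing more can be done
None
```

The whetstone is in the sharpening cradle and the job is handed in at about 26.5 s. No verdict comes back, so the results below rest on my own checks.

- **Box:** The first slat I tried, at box y = −68 mm, was the false one. I pressed it until it bottomed out at 25 N. I then pushed the lid by its ridge to its stop at about 15 N, and in the wrist picture its far edge was level with the box's.
- **Stone:** I lifted it by its ends (63.8 mm grip), laid it on the dark slab and let go. I then took it across its width (40 mm grip) and lowered it onto the cradle base between the stops. It made contact at the expected height, at 9.6 N.
- **Last checks:** The stone is 0.7 mm off centre along the cradle, 0.1 mm across it and about 0.5° in yaw. In the last scene picture the lid is open, the gripper is clear, and the pliers, knife, jar and bowl look unmoved. I judged those four by eye and did not measure them.
- **Disagreement:** Early estimates of the slat row's position differed by about 3–4 mm because the arm was still settling during one picture. I used settled readings from then on, and no check failed.

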